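# Counterweigh a sample on the laboratory beam scale

### The job

Find the counterweight of the sample cylinder on the beam scale: put steel ring weights over the spindle of the empty pan, pressing each gently but fully home against its spring tongues, until the beam floats level by itself (it can only be read when nothing touches it). Leave the rings that are not needed lying on the mat or bench, never press the pan with more than 15 N, and leave the jar, dish and flask alone.

Things in the scene. Friction and masses are not known exactly. Their poses are not given: they have to be found in the camera images.
- beam (a joint): tilt of the beam, rad: 0 level, positive with the weight pan (with spindle) down; it stops at -0.10 up and at an unknown point below level. Starts sample side down; the sample's mass is hidden. Between the stops the tilt is proportional to the imbalance: each 200 g ring adds about 0.06. With the right number of rings, one or two, it rests within 0.035 of level. Settles about 1 s after it is let go
- balance: fixed scale: stand 120 x 360 x 18 mm, origin at the centre of its underside, y along the beam, which turns about x 70 mm above the bench. Both pans stay horizontal. The sample, an upright blue cylinder, is fixed on the pan 150 mm to +y; the weight pan is 150 mm to -y. Pointer and card at the middle, 145 mm high. Contact forces on it in all, tongue squeeze included, must stay below 40 N
- pan: weight pan: steel disc of 72 mm diameter, origin on the spindle's axis 24 mm below the disc's top face. It sinks with the beam when pushed, until the beam meets its lower stop, to be found by feel somewhere 5 to 25 mm below level; there only a stiff spring under the pan yields, 10 N per mm. More than 15 N on it damages the scale
- pan_seat (a point): centre of the weight pan's top face, at the spindle's foot, where the first ring's underside must rest; the second ring rests on the first. 94 mm above the bench when the beam is level. A push stopped at 10 N has a ring home; ease the push off before letting go, as the beam springs back up
- spindle_tip (a point): centre of the top of the spindle, a 10 mm rod rising 38 mm over the pan. On its +x and -x sides (stand's axes) stand two sprung steel tongues with tapered tops 38 mm above the pan, reaching out to 10.2 mm from the axis lower down: the bore squeezes them all the way. Their friction holds a ring up; it slides down under a push of 5 to 10 N
- ring0: steel ring weight, 200 g: outer diameter 52 mm, bore 18 mm, height 16 mm. Origin at the centre of its underside, z up. The three rings are alike; they start lying flat in a row on the rubber mat, about 80 mm apart
- ring1: steel ring weight, 200 g: outer diameter 52 mm, bore 18 mm, height 16 mm. Origin at the centre of its underside, z up. The three rings are alike; they start lying flat in a row on the rubber mat, about 80 mm apart
- ring2: steel ring weight, 200 g: outer diameter 52 mm, bore 18 mm, height 16 mm. Origin at the centre of its underside, z up. The three rings are alike; they start lying flat in a row on the rubber mat, about 80 mm apart
- mat: black rubber mat 110 x 270 x 4 mm, fixed on the bench, under the rings; origin at the centre of its underside, y along the row of rings
- jar: glass jar with white cap, diameter 44 mm, height 55 mm, 120 g, bystander; origin at the centre of its underside
- dish: white ceramic dish, diameter 90 mm, height 16 mm, bystander; origin at the centre of its underside
- flask: white plastic bottle, diameter 60 mm, height 130 mm, bystander; origin at the centre of its underside
There are look-alikes about, which are no part of the job. What is shaped like the ring0 but blue is not meant. Leave any purple look-alike of the ring2 alone.

How it is judged:
At the end, for the whole second after the job is handed in: Beam at rest (under 0.02 rad/s) within 0.035 rad of level. One ring home on the pan (within 1.5 mm of it, 6 mm of centre, tilt under 0.08 rad); each other ring either fully down on it (underside 14 to 17.8 mm over the pan) or lying below 12 mm on mat or bench, over 60 mm from the spindle (value of joint beam between -0.035 and 0.035 rad and velocity of joint beam between -0.02 and 0.02 rad/s and ((horizontal distance between ring0 and pan_seat below 0.006 m and angle between ring0's own z axis and vertical below 0.08 rad and z of ring0 in the frame of pan_seat below 0.0015 m) or (horizontal distance between ring1 and pan_seat below 0.006 m and angle between ring1's own z axis and vertical below 0.08 rad and z of ring1 in the frame of pan_seat below 0.0015 m) or (horizontal distance between ring2 and pan_seat below 0.006 m and angle between ring2's own z axis and vertical below 0.08 rad and z of ring2 in the frame of pan_seat below 0.0015 m)) and ((horizontal distance between ring0 and pan_seat below 0.006 m and angle between ring0's own z axis and vertical below 0.08 rad and z of ring0 in the frame of pan_seat below 0.0015 m) or (horizontal distance between ring0 and pan_seat below 0.006 m and angle between ring0's own z axis and vertical below 0.08 rad and z of ring0 in the frame of pan_seat between 0.014 and 0.0178 m) or (height (world z) of ring0 below 0.012 m and horizontal distance between ring0 and pan_seat above 0.06 m)) and ((horizontal distance between ring1 and pan_seat below 0.006 m and angle between ring1's own z axis and vertical below 0.08 rad and z of ring1 in the frame of pan_seat below 0.0015 m) or (horizontal distance between ring1 and pan_seat below 0.006 m and angle between ring1's own z axis and vertical below 0.08 rad and z of ring1 in the frame of pan_seat between 0.014 and 0.0178 m) or (height (world z) of ring1 below 0.012 m and horizontal distance between ring1 and pan_seat above 0.06 m)) and ((horizontal distance between ring2 and pan_seat below 0.006 m and angle between ring2's own z axis and vertical below 0.08 rad and z of ring2 in the frame of pan_seat below 0.0015 m) or (horizontal distance between ring2 and pan_seat below 0.006 m and angle between ring2's own z axis and vertical below 0.08 rad and z of ring2 in the frame of pan_seat between 0.014 and 0.0178 m) or (height (world z) of ring2 below 0.012 m and horizontal distance between ring2 and pan_seat above 0.06 m))); the robot touches nothing.
It fails at once if the weight pan is pressed with more than 15 N (contact force between anything else and pan above 15 N).
It fails at once if the scale is forced with more than 40 N in all (contact force between anything else and balance above 40 N).
It fails at once if a bystander is moved more than 20 mm (distance of any of jar, dish, flask from where it was at the start of the episode above 0.02 m).
It also fails if it takes over 72 s, if anything falls off the work surface, if the arm or the gripper's body presses on something with over 40 N, if the wrist force passes 120 N, or if a joint passes its speed limit or range.

### The arm

A 6-joint arm with a two-finger parallel gripper is mounted at the origin on the work surface. World frame = base frame: x ahead of the robot, y to its left, z up, the work surface at z = 0. Lengths are in m, angles in rad, forces in N, time in s.
With the tool pointing down it reaches from about 0.3 to 0.875 m from the base axis. Payload 6.4 kg.
Tool frame: the origin (TCP) lies midway between the tips of the shut fingers; the grasp point (between the pads) lies 19 mm behind it; z points along the fingers, y is the line along which they close (so a half turn about z gives the same grasp; the last joint's range is limited). The gripper opens to 88 mm and grips with 3 to 60 N. Pads are 18 mm wide; open, the fingers measure 123 mm over their backs; the gripper's body (75 mm by 187 mm) begins 45 mm behind the grasp point.
Start: joints at [0.921, 0.181, 1.607, -0, 1.354, -0.206], TCP at [0.247, 0.519, 0.239] pointing down, gripper open.
Joint ranges: [-2.99, 2.99], [-0.89, 2.07], [0.3, 2.58], [-1.14, 4.28], [0, 2.63], [-3.12, 3.12]. Speed limits (rad/s): [2.57, 2.57, 3.01, 3.14, 3.14, 3.14].

### API

Orientations are given as [roll, pitch, yaw] about the fixed x, y, z axes, in that order (R = Rz(yaw) Ry(pitch) Rx(roll)).
In Python, from station import bot, viewer, workorder gives the robot as it stands. The module is installed in compiled form; this text tells all that it offers.
- The arm moves only by the tool send_rows, never from a script. Its arguments are lists of equal length, an entry for each row: "fingers": the opening, from -1 (shut) to 1 (fully open); "linear": the shift along the world's x, y, z normalised to -1 to 1, where 1 is 50 cm, a list of three; "turn": the turn about the world's z normalised to -1 to 1, where 1 is 0.12 rad. In form: {"fingers": [fingers, ...], "linear": [[tx, ty, tz], ...], "turn": [turn, ...]}. A call has 1 to 20 rows; each row shifts and turns the commanded pose from where the row before left it; what a row does not reach is not made up. A row lasts 1/12 s, in which the tool goes at most 41.7 mm and 7.16 degrees, less where a joint would pass 70% of its speed; a pose out of reach is approached as far as the arm can. A call with a number of a shift or a turn outside -1 to 1 is refused whole. A call with a gripper value outside its range is refused whole. The fingers move at their own pace and stop on an object; "newtons" is the grip in N (left out, the last holds). Time passes only in rows, so rows that do not move let the fingers close. It gives the time, the measured TCP pose, the force, the opening and the grip force at its end, in the units of the state.
- bot.get_obs(): the state, without advancing time (a new reading comes with each control period).
- viewer.get_image(name): name is "scene" or "top"; returns (picture, depth): 400x640x3 uint8, red, green, blue; 400x640 float32, m along the optical axis (not along the pixel's ray), 0 where there is no reading.
- viewer.camera_params(name): a dict with "fov_y" (degrees; the focal length in pixels is half the picture's height over the tangent of half this angle, whatever the lens; pixels are square), "cx", "cy" (the principal point, pixels), "dist_coeffs" ([k1, k2, p1, p2, k3] as OpenCV has them; the pictures are not rectified), "extrinsics" (4x4, takes a point from world to camera coordinates). Camera axes: x right, y up, looking along -z (the intrinsics and any distortion apply to the point x, -y, -z); pixel columns grow to the right and rows downward; lengths in m; the calibration is good to about 2 mm. A picture is of the moment at which its call begins. camera_params takes no time and is no camera call.
- workorder.close_job(): hands the job in; it is judged then, once.
The state is a dict: "clock": time; "joint_pos": joint angles; "dq": joint speeds; "joint_efforts": joint torques, N m; "ee_pos": TCP position; "tcp_rot": TCP orientation; "contact_force": force on the tool from outside, world axes, zero at the start; "wrist_torque": the same for the moment, N m; "width": finger opening in m; "gripper_force": force on a finger pad.
Only numpy, scipy, OpenCV 4.12 (cv2) and the standard library are available. Lean on these libraries where they do the work, as an engineer would, in place of code of your own. Each camera call takes 0.05 s, during which the arm holds its last target. There are 200 camera calls.

## Working session

There is one attempt and no reset: what is moved stays moved. The work goes in short steps, Python scripts to look and compute and a tool call to move; the robot and the scene stay as the last step left them, time stands still between calls to the robot, and variables do not carry over. Pictures are saved under pics/ and viewed, at most 10 in all, crops included, and the job is handed in when it is done.

Besides the shell and the picture viewer there is one more tool, called after "Emit:" as name(argument=value, ...) on one line, values as JSON. send_rows: Moves the arm, as the interface text tells. Scaled input: -1 to 1 covers 50 cm each way for a shift and 0.12 rad each way for a turn. Its arguments: {"type":"object","properties":{"fingers":{"type":"array"},"linear":{"type":"array"},"turn":{"type":"array"},"newtons":{"type":"number"}},"required":["fingers","linear","turn"]}

```bash
mkdir -p pics; cat > h.py <<'E'
import numpy as np, cv2
from station import bot, viewer, workorder
def cam(n):
    p=viewer.camera_params(n); f=200/np.tan(np.radians(p['fov_y'])/2)
    K=np.array([[f,0,p['cx']],[0,f,p['cy']],[0,0,1.]]); return K,np.array(p['dist_coeffs'],float),np.array(p['extrinsics'])
def ray(n,uv):
    K,d,E=cam(n); q=cv2.undistortPoints(np.array(uv,float).reshape(-1,1,2),K,d)[:,0]
    R=E[:3,:3];t=E[:3,3]; D=np.c_[q[:,0],-q[:,1],-np.ones(len(q))]@R
    return -R.T@t,D
def plane(n,uv,z):
    o,D=ray(n,uv); return o+D*((z-o[2])/D[:,2])[:,None]
def proj(n,P):
    K,d,E=cam(n); c=np.atleast_2d(P)@E[:3,:3].T+E[:3,3]
    return cv2.projectPoints(c*[1,-1,-1],np.zeros(3),np.zeros(3),K,d)[0][:,0]
def cloud(n,dep):
    v,u=np.mgrid[:400,:640]; o,D=ray(n,np.c_[u.ravel(),v.ravel()]); return (o+D*dep.reshape(-1,1)).reshape(400,640,3)
def grab(n,name):
    im,d=viewer.get_image(n); np.savez('last_'+n,im=im,d=d); cv2.imwrite('pics/'+name,im[:,:,::-1]); return im,d
E
python3 - <<'E'
from h import *
for n in('top','scene'):
    grab(n,n+'0.png'); o,D=ray(n,[[320,200]]); print(n,o,D,viewer.camera_params(n)['fov_y'])
print(bot.get_obs())
E
```

```text
top [ 0.42622609 -0.14359496  1.16732544] [[ 0.06728555  0.01137297 -0.99787536]] 53.277335635516714
scene [ 1.10620027 -0.66981999  0.84913526] [[-0.55895352  0.48303056 -0.6740954 ]] 42.215957661924506
{'clock': 0.1, 'joint_pos': array([ 9.20713802e-01,  1.81454310e-01,  1.60786537e+00,  8.24679897e-06,
        1.35380836e+00, -2.06317808e-01]), 'dq': array([ 0.00015447, -0.00065101, -0.00420306, -0.00095375, -0.00055297,
        0.00063239]), 'joint_efforts': array([ 3.70595862e-04, -4.34818947e+01, -3.42700374e+01,  7.04391114e-02,
        3.39294691e-02, -4.01892919e-05]), 'ee_pos': array([0.24657573, 0.51893275, 0.23792784]), 'tcp_rot': array([-3.14009148e+00, -3.22414389e-04,  2.69782591e+00]), 'contact_force': array([ 0.31636688,  0.07340636, -1.07454116]), 'wrist_torque': array([-0.01908013, -0.00205649,  0.0119528 ]), 'gripper_force': 0.0, 'width': 0.08809630392912045}
```

View pics/top0.png

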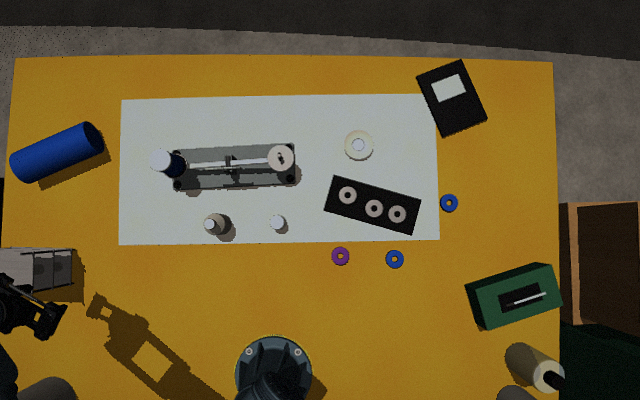

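View pics/scene0.png

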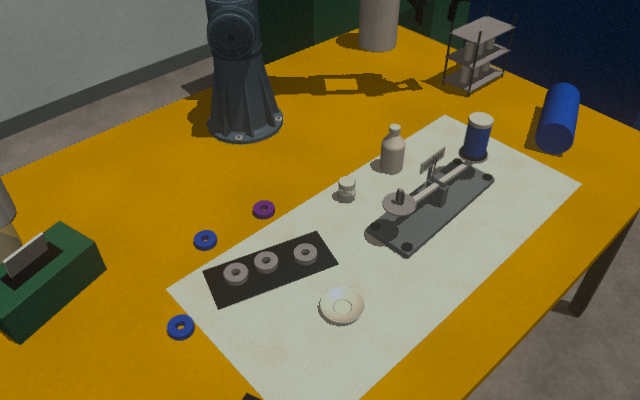

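Steel rings on the mat, top view: (347,195), (374,208), (397,214). These are the chosen ones. The look-alikes are blue (394,259) and (449,203) and purple (340,256), all off the mat. The weight pan is at (281,158) and the sample at (165,162).

```bash
python3 - <<'E'
from h import *
for n,roi in(('top',(325,175,422,236)),('scene',(203,232,338,306))):
    z=np.load('last_'+n+'.npz'); im=z['im']; x0,y0,x1,y1=roi
    # white ring blobs inside mat: brightness of filled contours
    g=im.max(2); hsv=cv2.cvtColor(im,cv2.COLOR_RGB2HSV)
    m=(g<70).astype(np.uint8); mm=np.zeros_like(m); mm[y0:y1,x0:x1]=m[y0:y1,x0:x1]
    cs,h=cv2.findContours(mm,cv2.RETR_EXTERNAL,cv2.CHAIN_APPROX_NONE); c=max(cs,key=cv2.contourArea)
    hull=np.zeros_like(m); cv2.fillPoly(hull,[cv2.convexHull(c)],1)
    box=cv2.boxPoints(cv2.minAreaRect(c)); P=plane(n,box,.004)[:,:2]
    if n=='top': print('mat',P.round(3).tolist())
    r=((g>85)&(hull>0)).astype(np.uint8)
    for k in cv2.findContours(r,cv2.RETR_EXTERNAL,cv2.CHAIN_APPROX_NONE)[0]:
        if cv2.contourArea(k)>80:
            (u,v),_,_=e=cv2.fitEllipse(k); print(n,'ring',np.round(e[0],1),np.round(e[1],1),plane(n,[[u,v]],.02).round(4))
z=np.load('last_top.npz'); C=cloud('top',z['d']); im=z['im']
# pan by height
reg=C[140:195,140:310]; 
for lo,hi in((.012,.024),(.07,.09),(.09,.13),(.13,.2)):
    s=(C[...,2]>lo)&(C[...,2]<hi); s[:138]=0;s[195:]=0;s[:,:140]=0;s[:,310:]=0
    v,u=np.nonzero(s); print(lo,len(u), u.min(),u.max(),v.min(),v.max())
    if lo==.012: print('stand',[plane('top',cv2.boxPoints(cv2.minAreaRect(np.c_[u,v].astype(np.float32))),.018)[:,:2].round(3).tolist()])
print('d',C[158,272],C[165,281])
a=cv2.resize(im[120:200,220:320],None,fx=4,fy=4,interpolation=cv2.INTER_CUBIC)
b=np.load('last_scene.npz')['im'][150:260,340:500]; b=cv2.resize(b,None,fx=4,fy=4,interpolation=cv2.INTER_CUBIC)
c=np.zeros((440+0,400+0,3),np.uint8); c[:320]=a
mt=cv2.resize(im[170:240,320:460],(400,200))
out=np.hstack([a if 0 else c[:440],b[:, :400]]); out[320:440,:240]=cv2.resize(mt,(240,120)); cv2.imwrite('pics/crop1.png',out[:,:,::-1])
E
```

```text
mat [[0.475, -0.14], [0.581, -0.169], [0.51, -0.429], [0.404, -0.398]]
top ring [396.7 213.6] [16.3 16.4] [[ 0.4665 -0.3524  0.02  ]]
top ring [373.5 207.9] [16.4 16.8] [[ 0.4824 -0.2853  0.02  ]]
top ring [347.2 194.7] [16.5 17. ] [[ 0.5197 -0.2089  0.02  ]]
scene ring [235.3 272. ] [18.3 24.1] [[ 0.468  -0.3526  0.02  ]]
scene ring [265.5 260.1] [17.5 23.4] [[ 0.4834 -0.2858  0.02  ]]
scene ring [305.  251.9] [17.3 22.7] [[ 0.521  -0.2084  0.02  ]]
0.012 3360 172 294 143 189
stand [[[0.65, 0.31], [0.672, -0.049], [0.552, -0.057], [0.53, 0.299]]]
0.07 559 165 268 154 178
0.09 664 164 292 145 174
0.13 647 148 281 149 173
d [ 0.60929327 -0.00138592  0.10776722] [ 0.59060102 -0.02590987  0.10755983]
```

View pics/crop1.png

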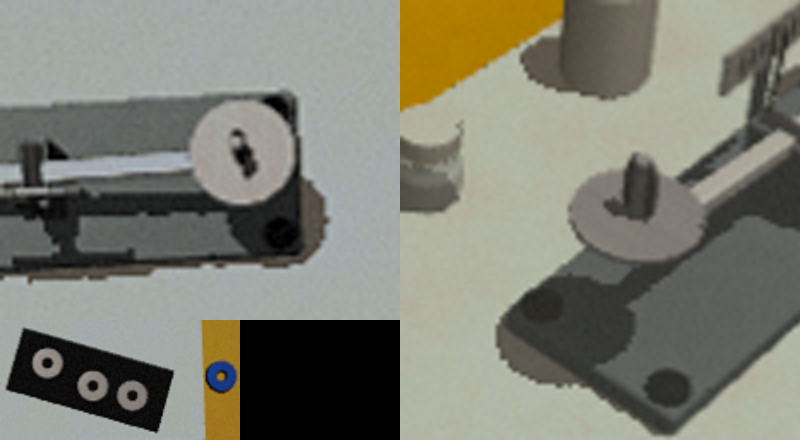

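Crop: the pan disc is round at about (280,157), with a dark spindle and tongues at its centre. The three grey rings lie on the black mat, and the blue ring is off it. Next I locate the pan and spindle.

```bash
python3 - <<'E'
from h import *
for n,(x0,y0,x1,y1) in(('top',(262,138,300,176)),('scene',(378,180,424,220))):
    z=np.load('last_'+n+'.npz'); im=z['im'].astype(int); C=cloud(n,z['d'])
    s=(np.abs(C[...,2]-.109)<.008); m=np.zeros((400,640),np.uint8); m[y0:y1,x0:x1]=s[y0:y1,x0:x1]
    print(n,np.median(C[...,2][m>0]))
    m=cv2.morphologyEx(m,cv2.MORPH_OPEN,np.ones((5,5),np.uint8))
    k=max(cv2.findContours(m,0,1)[0],key=cv2.contourArea); e=cv2.fitEllipse(cv2.convexHull(k)); print(np.round(e[0],1),np.round(e[1],1),plane(n,[e[0]],.1085).round(4))
    t=(C[...,2]>.125)&(C[...,2]<.16); v,u=np.nonzero(t[y0-20:y1,x0:x1]); v=v+y0-20;u=u+x0
    if len(u): print('tip px',u.min(),u.max(),v.min(),v.max(),np.median(C[v,u],0).round(4), np.c_[u.mean(),v.mean()])
# scene spindle: dark columns top
im=np.load('last_scene.npz')['im']; g=im.max(2); print(g[184:206,390:412])
print(proj('scene',[[.610,-.024,.1085],[.610,-.024,.1465]]),proj('top',[[.610,-.024,.1085],[.610,-.024,.1465]]))
E
```

```text
top 0.10891827972979007
[280.1 157.5] [24.9 26.4] [[ 0.6108 -0.0232  0.1085]]
tip px 278 281 152 160 [ 0.6095 -0.0254  0.1442] [[279.52 155.72]]
scene 0.10911139496246336
[399.  203.9] [23.2 34.6] [[ 0.612  -0.0233  0.1085]]
tip px 396 423 161 199 [ 0.61   -0.0232  0.1367] [[404.72641509 187.68867925]]
[[176 176 178 178 178 178 177 176 176 178 177 178 175 177 176 180 177 177
  179 177 179 177]
 [181 176 177 175 179 179 182 176 175 178 175 178 179 180 178 178 177 178
  178 181 179 177]
 [180 181 177 178 177 179 180 178 178 177 178 177 176 178 177 178 178 177
  180 182 180 179]
 [176 178 178 181 177 178 180 180 180 177 178 177 178 177 179 182 180 181
  179 181 178 179]
 [181 176 179 179 178 177 176 168 119 127 156 159 170 179 177 179 178 178
  178 179 182 179]
 [181 181 177 177 177 177 173 135  80 124 134 137 146 164 180 177 180 182
  178 176 180 180]
 [180 180 179 176 175 178 164  80  65 111 132 129 111 143 178 177 178 180
  180 181 182 180]
 [180 178 175 177 176 173 133  49  50  75  93  99  76 104 159 180 176 181
  180 181 181 182]
 [179 174 150 155 152 141  86  49  52  63  69  68  5
[... 668 characters left out ...]
 128
  129 130 127 126]
 [120  77  78  68  82  91  49  51  64  70  66  47  48  69 112 131 131 130
  129 130 129 129]
 [122  65  65  63  68  67  54  57  67  69  66  48  47  70 115 130 133 130
  129 130 128 128]
 [128 114  65  64  64  67  64  62  67  67  67  51  46  81 128 131 128 130
  131 130 128 128]
 [129 127 112  66  67  69  64  59  66  68  61  49  51  89 130 128 128 130
  128 129 134 131]
 [131 130 126 121 123 123 112  64  69  66  63  62  92 129 131 132 129 129
  130 131 130 129]
 [131 132 130 131 128 130 127 121 120 121 110  81 123 128 129 131 130 131
  129 131 130 126]]
[[398.08300872 203.52210411]
 [399.77286957 189.94767311]] [[280.38920686 157.77182075]
 [278.78167198 155.23401205]]
```

Emit:
send_rows(fingers=[1,1,1,1,1,1,1,1,1,1,1,1,1,1,1,1,1,1,1,1], linear=[[0.0273,-0.0728,0],[0.0273,-0.0728,0],[0.0273,-0.0728,0],[0.0273,-0.0728,0],[0.0273,-0.0728,0],[0.0273,-0.0728,0],[0.0273,-0.0728,0],[0.0273,-0.0728,0],[0.0273,-0.0728,0],[0.0273,-0.0728,0],[0.0273,-0.0728,0],[0.0273,-0.0728,0],[0.0273,-0.0728,0],[0.0273,-0.0728,0],[0.0273,-0.0728,0],[0.0273,-0.0728,0],[0.0273,-0.0728,0],[0.0273,-0.0728,0],[0.0273,-0.0728,0],[0.0273,-0.0728,0]], turn=[-0.45,-0.45,-0.45,-0.45,-0.45,-0.45,-0.45,-0.45,-0.45,-0.45,-0.45,-0.45,-0.45,-0.45,-0.45,-0.45,-0.45,-0.45,-0.45,-0.45], newtons=30)

```text
clock: 1.77
ee_pos: [0.5199, -0.2106, 0.2382]
tcp_rot: [-3.141, -0.001, 1.615]
contact_force: [0.7, 0.0, 1.0]
width: 0.0879
gripper_force: 0.0
```

Emit:
send_rows(fingers=[1,1,1,1,1,1,1,1,1,1], linear=[[0,0.003,-0.07],[0,0,-0.07],[0,0,-0.07],[0,0,-0.07],[0,0,-0.07],[0,0,-0.07],[0,0,-0.02],[0,0,-0.02],[0,0,0],[0,0,0]], turn=[0,0,0,0,0,0,0,0,0,0])

```text
clock: 2.6
ee_pos: [0.5208, -0.2077, 0.0099]
tcp_rot: [3.14, 0.001, 1.618]
contact_force: [0.6, -0.7, 1.1]
width: 0.0884
gripper_force: 0.0
```

```bash
python3 - <<'E'
from h import *
im,_=grab('scene','s1.png'); c=cv2.resize(im[170:300,220:400],None,fx=4,fy=4); cv2.imwrite('pics/s1c.png',c[:,:,::-1])
print(bot.get_obs()['ee_pos'])
E
```

```text
[ 0.52125313 -0.20803014  0.01057864]
```

View pics/s1c.png

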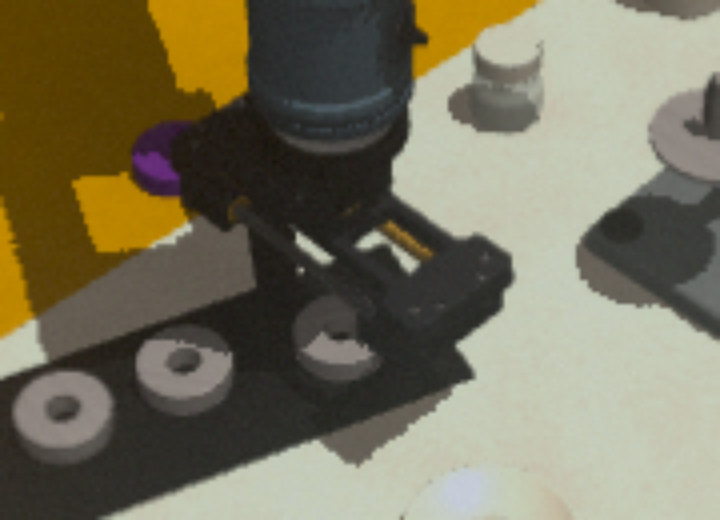

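The gripper straddles ring A (crop 330,335) without touching anything else, so I close it and lift.

Emit:
send_rows(fingers=[1,-1,-1,-1,-1,-1,-1,-1,-1,-1], linear=[[0,0,-0.004],[0,0,0],[0,0,0],[0,0,0],[0,0,0],[0,0,0],[0,0,0],[0,0,0],[0,0,0],[0,0,0]], turn=[0,0,0,0,0,0,0,0,0,0], newtons=40)

```text
clock: 3.48
ee_pos: [0.52, -0.2072, 0.0068]
tcp_rot: [3.141, 0.0, 1.618]
contact_force: [-0.5, 0.7, 1.9]
width: 0.0502
gripper_force: 40.0
```

Emit:
send_rows(fingers=[-1,-1,-1,-1,-1,-1,-1,-1,-1,-1,-1,-1,-1,-1], linear=[[0,0,0.03],[0,0,0.07],[0,0,0.07],[0,0,0.07],[0,0,0.07],[0,0,0.04],[0.03,0.061,0],[0.03,0.061,0],[0.03,0.061,0],[0.03,0.061,0],[0.03,0.061,0],[0.03,0.061,0],[0,0,0],[0,0,0]], turn=[0,0,0,0,0,0,0,0,0,0,0,0,0,0])

```text
clock: 4.65
ee_pos: [0.6097, -0.0223, 0.1808]
tcp_rot: [-3.14, -0.0, 1.621]
contact_force: [0.1, 0.3, -1.8]
width: 0.0502
gripper_force: 40.0
```

```bash
python3 - <<'E'
from h import *
im,_=grab('scene','s2.png'); c=cv2.resize(im[100:230,340:500],None,fx=5,fy=4.6); cv2.imwrite('pics/s2c.png',c[:,:,::-1])
for i in range(3): o=bot.get_obs(); print(o['ee_pos'],o['contact_force']); viewer.get_image('top')
E
```

```text
[ 0.60931424 -0.02360852  0.18082144] [ 0.56586044 -0.55199289 -2.19736206]
[ 0.60919455 -0.02450092  0.1809636 ] [-0.0912123   0.29226506 -1.50130646]
[ 0.60921931 -0.02501095  0.18113943] [ 0.14335337 -0.03328462 -1.85324503]
```

View pics/s2c.png

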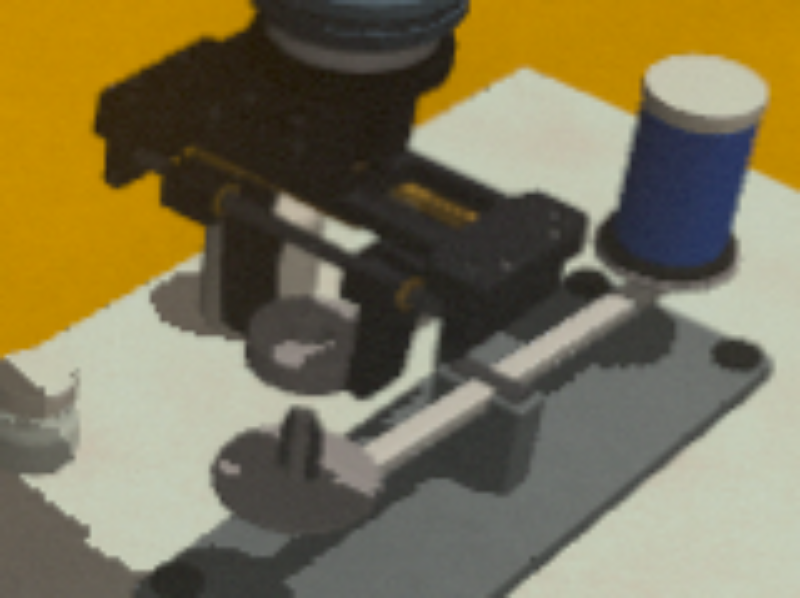

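The ring is held level above the spindle tip (crop 300,420). A small correction, then down to just above the tip.

Emit:
send_rows(fingers=[-1,-1,-1,-1,-1], linear=[[0.003,0.002,-0.015],[0,0,-0.02],[0,0,-0.018],[0,0,0],[0,0,0]], turn=[0,0,0,0,0])

```text
clock: 5.27
ee_pos: [0.6104, -0.0233, 0.1537]
tcp_rot: [-3.139, -0.001, 1.617]
contact_force: [0.1, 0.3, -1.8]
width: 0.051
gripper_force: 40.0
```

```bash
python3 - <<'E'
from h import *
S=[]
im,d=grab('scene','s3.png')
for i in range(4):
    o=bot.get_obs(); S.append(np.r_[o['ee_pos'],o['contact_force']]); viewer.get_image('top')
print(np.mean(S,0).round(4))
C=cloud('scene',d); e=np.mean(S,0)
s=(abs(C[...,2]-(e[2]+.0125))<.004)&(np.hypot(C[...,0]-.611,C[...,1]+.0235)<.03); v,u=np.nonzero(s); P=C[s]
print(len(P),P.min(0),P.max(0)); 
# outer ring side: points with z between bottom and top -> circle fit
s=(C[...,2]>e[2]-.001)&(C[...,2]<e[2]+.010)&(np.hypot(C[...,0]-.611,C[...,1]+.0235)<.032)&(abs(C[...,0]-.611-(C[...,1]+.0235)*-.0)<.021)
P=C[s][:,:2]; A=np.c_[P,np.ones(len(P))]
from scipy.optimize import least_squares
f=least_squares(lambda c:np.hypot(*(P-c).T)-.026,[.611,-.0235],loss='soft_l1',f_scale=.001); print(len(P),f.x,np.abs(f.fun).mean())
c=cv2.resize(im[140:220,360:460],None,fx=8,fy=7); cv2.imwrite('pics/s3c.png',c[:,:,::-1])
E
```

```text
[ 0.6114 -0.0233  0.1552 -0.2727  0.0473 -1.7636]
298 [ 0.58236966 -0.05020118  0.16375214] [ 6.39834827e-01 -6.16052131e-04  1.71538842e-01]
114 [ 0.62671309 -0.02231348] 0.005539111176372924
```

View pics/s3c.png

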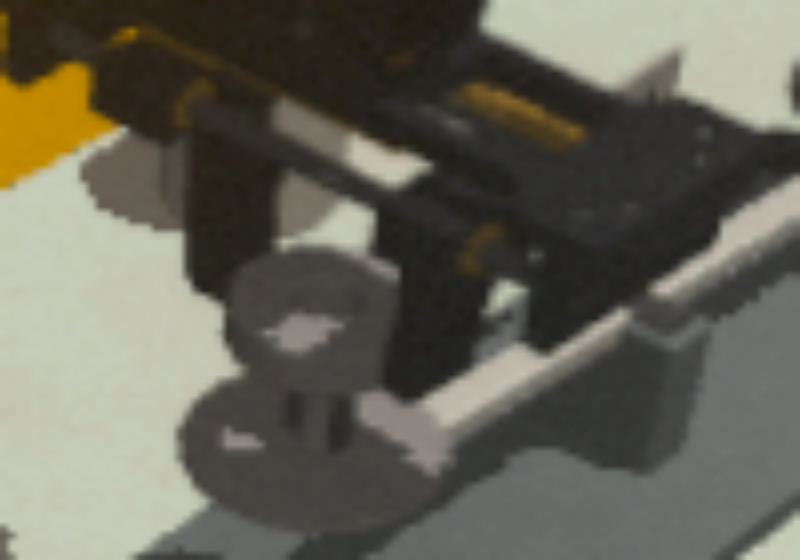

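Emit:
send_rows(fingers=[-1,-1,-1,-1,-1,-1], linear=[[0,0,-0.004],[0,0,-0.004],[0,0,-0.004],[0,0,-0.004],[0,0,-0.004],[0,0,0]], turn=[0,0,0,0,0,0])

```text
clock: 6.02
ee_pos: [0.611, -0.0231, 0.1445]
tcp_rot: [-3.141, -0.0, 1.618]
contact_force: [0.3, -0.4, -1.4]
width: 0.0505
gripper_force: 40.0
```

Emit:
send_rows(fingers=[-1,-1,-1,-1,-1,-1], linear=[[0,0,-0.003],[0,0,-0.003],[0,0,-0.003],[0,0,0],[0,0,0],[0,0,0]], turn=[0,0,0,0,0,0])

```text
clock: 6.52
ee_pos: [0.6114, -0.0232, 0.1409]
tcp_rot: [3.141, 0.0, 1.618]
contact_force: [0.3, -0.4, -0.4]
width: 0.0502
gripper_force: 40.0
```

Emit:
send_rows(fingers=[-1,-1,-1,-1,-1,-1], linear=[[0,0,-0.003],[0,0,-0.003],[0,0,-0.003],[0,0,-0.003],[0,0,0],[0,0,0]], turn=[0,0,0,0,0,0])

```text
clock: 7.02
ee_pos: [0.6114, -0.0232, 0.1347]
tcp_rot: [-3.142, -0.0, 1.618]
contact_force: [-1.2, 0.5, 0.9]
width: 0.0503
gripper_force: 40.0
```

```bash
python3 - <<'E'
from h import *
im,d=grab('scene','s4.png'); S=[]
for i in range(3):
    o=bot.get_obs(); S.append(np.r_[o['ee_pos'],o['contact_force']]); viewer.get_image('top')
print(np.mean(S,0).round(4))
C=cloud('scene',d)
s=(np.hypot(C[...,0]-.611,C[...,1]+.0235)<.037)&(C[...,2]>.06)&(C[...,2]<.125)&(C[...,1]<-.03); print(np.histogram(C[s][:,2],np.arange(.06,.126,.004)))
E
```

```text
[ 0.6114 -0.0232  0.1348 -0.8678 -0.0881  1.0554]
(array([  0,   0,   0,   0,   0,   0,   0,   0,   0,  24, 209,  20,   0,
         0,   0,   0]), array([0.06 , 0.064, 0.068, 0.072, 0.076, 0.08 , 0.084, 0.088, 0.092,
       0.096, 0.1  , 0.104, 0.108, 0.112, 0.116, 0.12 , 0.124]))
```

Emit:
send_rows(fingers=[-1,-1,-1,-1,-1,-1], linear=[[0,0,-0.002],[0,0,-0.002],[0,0,-0.002],[0,0,-0.002],[0,0,-0.002],[0,0,0]], turn=[0,0,0,0,0,0])

```text
clock: 7.72
ee_pos: [0.6114, -0.0232, 0.1295]
tcp_rot: [-3.142, -0.0, 1.618]
contact_force: [-0.7, -0.2, 2.3]
width: 0.0505
gripper_force: 40.0
```

Emit:
send_rows(fingers=[-1,-1,-1,-1,-1,-1], linear=[[0,0,-0.002],[0,0,-0.002],[0,0,-0.002],[0,0,-0.002],[0,0,-0.002],[0,0,0]], turn=[0,0,0,0,0,0])

```text
clock: 8.22
ee_pos: [0.6114, -0.0232, 0.1246]
tcp_rot: [3.142, -0.0, 1.618]
contact_force: [-0.4, 1.0, 3.0]
width: 0.0501
gripper_force: 40.0
```

Emit:
send_rows(fingers=[-1,-1,-1,-1,-1], linear=[[0,0,-0.002],[0,0,-0.002],[0,0,-0.002],[0,0,0],[0,0,0]], turn=[0,0,0,0,0])

```text
clock: 8.63
ee_pos: [0.6115, -0.0231, 0.1217]
tcp_rot: [3.141, -0.0, 1.618]
contact_force: [-0.9, 0.4, 2.9]
width: 0.0506
gripper_force: 40.0
```

Emit:
send_rows(fingers=[-1,-1,-1,-1,-1], linear=[[0,0,-0.002],[0,0,-0.002],[0,0,-0.002],[0,0,0],[0,0,0]], turn=[0,0,0,0,0])

```text
clock: 9.05
ee_pos: [0.6114, -0.0231, 0.1187]
tcp_rot: [3.142, -0.0, 1.618]
contact_force: [-0.8, 1.1, 3.7]
width: 0.0503
gripper_force: 40.0
```

```bash
cat > pan.py <<'E'
from h import *
import sys
im,d=grab('scene',sys.argv[1]); S=[]
for i in range(2):
    o=bot.get_obs(); S.append(np.r_[o['ee_pos'],o['contact_force']]); viewer.get_image('top')
print(np.mean(S,0).round(4))
C=cloud('scene',d)
r=np.hypot(C[...,0]-.611,C[...,1]+.0235)
s=(r<.036)&(r>.028)&(C[...,2]>.06)&(C[...,2]<.125)&(C[...,1]<-.03); print('pan z',np.median(C[s][:,2]))
s=(C[...,2]>.06)&(r>.014)&(r<.022)&(C[...,1]<-.03); print('ring top',np.percentile(C[s][:,2],[20,50,80]))
E
python3 pan.py s5.png
```

```text
[ 0.6114 -0.0231  0.1188 -0.6606  1.567   4.2453]
pan z 0.08695455406443908
ring top [0.13055499 0.2328316  0.46594456]
```

Emit:
send_rows(fingers=[-1,-1,-1,-1,-1], linear=[[0,0,-0.002],[0,0,-0.002],[0,0,-0.002],[0,0,0],[0,0,0]], turn=[0,0,0,0,0])

```text
clock: 9.62
ee_pos: [0.6113, -0.0231, 0.1155]
tcp_rot: [-3.141, -0.0, 1.618]
contact_force: [-0.3, 0.6, 3.3]
width: 0.0505
gripper_force: 40.0
```

Emit:
send_rows(fingers=[-1,-1,-1,-1,-1], linear=[[0,0,-0.002],[0,0,-0.002],[0,0,-0.002],[0,0,0],[0,0,0]], turn=[0,0,0,0,0])

```text
clock: 10.03
ee_pos: [0.6114, -0.0232, 0.1126]
tcp_rot: [-3.142, -0.0, 1.618]
contact_force: [-1.0, 1.7, 3.6]
width: 0.0504
gripper_force: 40.0
```

```bash
python3 pan.py s6.png
```

```text
[ 0.6113 -0.0231  0.1127 -0.7917  1.8818  3.3753]
pan z 0.08980300891245374
ring top [0.12512023 0.22710748 0.46070087]
```

Emit:
send_rows(fingers=[-1,-1,-1,-1,-1,-1,-1], linear=[[0,0.002,-0.002],[0,0,-0.002],[0,0,-0.002],[0,0,-0.002],[0,0,-0.002],[0,0,0],[0,0,0]], turn=[0,0,0,0,0,0,0])

```text
clock: 10.77
ee_pos: [0.6114, -0.0223, 0.1076]
tcp_rot: [-3.142, 0.0, 1.618]
contact_force: [-0.4, -0.6, 3.6]
width: 0.0505
gripper_force: 40.0
```

Emit:
send_rows(fingers=[-1,-1,-1,-1,-1,-1,-1], linear=[[0,0,-0.002],[0,0,-0.002],[0,0,-0.002],[0,0,-0.002],[0,0,-0.002],[0,0,0],[0,0,0]], turn=[0,0,0,0,0,0,0])

```text
clock: 11.35
ee_pos: [0.6114, -0.0222, 0.1027]
tcp_rot: [-3.142, -0.0, 1.618]
contact_force: [-0.1, 1.2, 4.0]
width: 0.0504
gripper_force: 40.0
```

```bash
python3 pan.py s7.png
```

```text
[ 0.6114 -0.0222  0.1027 -0.8482 -0.1626  4.0887]
pan z 0.08788931508108333
ring top [0.11525122 0.21658544 0.44929431]
```

Emit:
send_rows(fingers=[-1,-1,-1,-1,-1,-1], linear=[[0,0,-0.003],[0,0,-0.003],[0,0,-0.003],[0,0,-0.003],[0,0,0],[0,0,0]], turn=[0,0,0,0,0,0])

```text
clock: 12.0
ee_pos: [0.6114, -0.0222, 0.0966]
tcp_rot: [-3.142, 0.0, 1.618]
contact_force: [-0.8, 0.4, 3.6]
width: 0.0504
gripper_force: 40.0
```

Emit:
send_rows(fingers=[-1,-1,-1,-1,-1,-1], linear=[[0,0,-0.002],[0,0,-0.002],[0,0,-0.002],[0,0,0],[0,0,0],[0,0,0]], turn=[0,0,0,0,0,0])

```text
clock: 12.5
ee_pos: [0.6114, -0.0222, 0.0937]
tcp_rot: [-3.142, 0.0, 1.618]
contact_force: [-0.9, 0.2, 4.8]
width: 0.0501
gripper_force: 40.0
```

Emit:
send_rows(fingers=[-1,-1,-1,-1,-1], linear=[[0,0,-0.001],[0,0,-0.001],[0,0,-0.001],[0,0,0],[0,0,0]], turn=[0,0,0,0,0])

```text
clock: 12.92
ee_pos: [0.6114, -0.0222, 0.0922]
tcp_rot: [-3.142, -0.0, 1.618]
contact_force: [-1.8, 0.8, 3.8]
width: 0.0505
gripper_force: 40.0
```

```bash
python3 pan.py s8.png
```

```text
[ 0.6114 -0.0222  0.0922 -1.4009 -0.2828  3.8785]
pan z 0.08747416453424128
ring top [0.10738568 0.20770621 0.43730275]
```

Emit:
send_rows(fingers=[-1,-1,-1,-1,-1,-1], linear=[[0,0,-0.001],[0,0,-0.001],[0,0,-0.001],[0,0,-0.001],[0,0,0],[0,0,0]], turn=[0,0,0,0,0,0])

```text
clock: 13.57
ee_pos: [0.6114, -0.0222, 0.0901]
tcp_rot: [-3.141, -0.0, 1.618]
contact_force: [-1.6, 0.4, 3.4]
width: 0.0507
gripper_force: 40.0
```

Emit:
send_rows(fingers=[-1,-1,-1,-1,-1,-1], linear=[[0,0,-0.001],[0,0,-0.001],[0,0,-0.001],[0,0,-0.001],[0,0,0],[0,0,0]], turn=[0,0,0,0,0,0])

```text
clock: 14.07
ee_pos: [0.6114, -0.0222, 0.0886]
tcp_rot: [3.142, 0.0, 1.618]
contact_force: [-2.7, 0.4, 7.0]
width: 0.05
gripper_force: 40.0
```

```bash
python3 pan.py s9.png
```

```text
[ 0.6114 -0.0222  0.0886 -2.4872 -0.0781  7.5433]
pan z 0.08720437054607455
ring top [0.10355407 0.20647284 0.43689907]
```

Emit:
send_rows(fingers=[-1,-1,-1], linear=[[0,0,-0.0004],[0,0,0],[0,0,0]], turn=[0,0,0])

```text
clock: 14.47
ee_pos: [0.6114, -0.0222, 0.0886]
tcp_rot: [3.142, 0.0, 1.618]
contact_force: [-3.3, -0.0, 8.3]
width: 0.0505
gripper_force: 40.0
```

Emit:
send_rows(fingers=[-1,-1,-1,-1,-1,-1], linear=[[0,0,0.002],[0,0,0.002],[0,0,0.002],[0,0,0.002],[0,0,0],[0,0,0]], turn=[0,0,0,0,0,0])

```text
clock: 14.97
ee_pos: [0.6114, -0.0223, 0.092]
tcp_rot: [-3.142, 0.0, 1.618]
contact_force: [-1.0, -0.5, 3.5]
width: 0.0502
gripper_force: 40.0
```

```bash
python3 pan.py s10.png
```

```text
[ 0.6114 -0.0223  0.0919 -0.7399 -0.5916  3.2936]
pan z 0.09001206014410557
ring top [0.1210064  0.20993207 0.44202534]
```

Emit:
send_rows(fingers=[-1,-1,-1,-1,-1,-1], linear=[[0,0,0.005],[0,0,0.005],[0,0,0.005],[0,0,0.005],[0,0,0],[0,0,0]], turn=[0,0,0,0,0,0])

```text
clock: 15.62
ee_pos: [0.6113, -0.0222, 0.1021]
tcp_rot: [3.142, 0.0, 1.618]
contact_force: [0.4, -0.7, 1.3]
width: 0.0504
gripper_force: 40.0
```

```bash
python3 pan.py s11.png
```

```text
[ 0.6113 -0.0222  0.102  -0.311  -1.1026  1.6451]
pan z 0.09961635988962458
ring top [0.18351385 0.22018216 0.45090323]
```

Raise 4 mm more, then let go, open and clear upward.

Emit:
send_rows(fingers=[-1,-1,-1,0.4,0.4,1,1,1,1,1,1,1,1,1], linear=[[0,0,0.005],[0,0,0.005],[0,0,0],[0,0,0],[0,0,0],[0,0,0],[0,0,0.01],[0,0,0.04],[0,0,0.06],[0,0,0.07],[0,0,0],[-0.03,-0.07,0],[-0.03,-0.07,0],[-0.03,-0.07,0]], turn=[0,0,0,0,0,0,0,0,0,0,0,0,0,0])

```text
clock: 16.93
ee_pos: [0.5661, -0.1277, 0.1976]
tcp_rot: [3.141, 0.001, 1.62]
contact_force: [-0.3, -0.1, 0.2]
width: 0.0882
gripper_force: 0.0
```

```bash
python3 pan.py s12.png; python3 - <<'E'
from h import *
im=cv2.imread('pics/s12.png'); cv2.imwrite('pics/s12c.png',cv2.resize(im[150:300,220:500],None,fx=2.8,fy=2.8))
E
```

```text
[ 0.5644 -0.1328  0.1975  0.2181 -1.0917 -0.9406]
pan z 0.10470467835910591
ring top [0.11949861 0.12061485 0.12150405]
```

View pics/s12c.png

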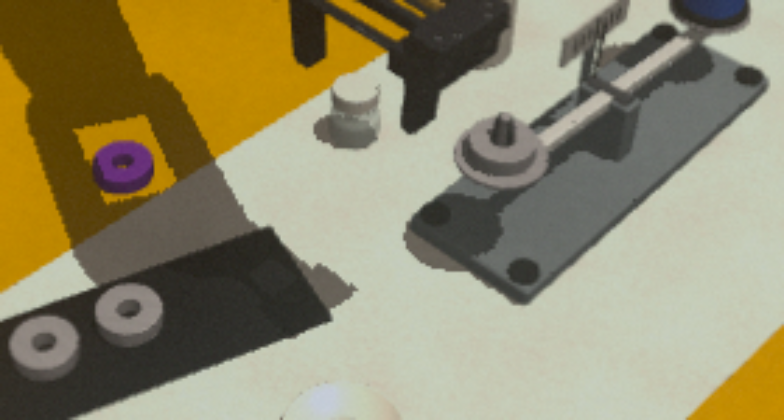

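Ring A is home and the beam sits at about -0.07 rad, so a second ring is needed. Next is ring B.

Emit:
send_rows(fingers=[1,1,1,1,1,1,1,1,1,1,1,1,1], linear=[[-0.034,-0.063,0],[-0.034,-0.063,0],[-0.034,-0.063,0],[-0.033,-0.063,0],[-0.033,-0.062,0],[0,0,-0.07],[0,0,-0.07],[0,0,-0.07],[0,0,-0.07],[0,0,-0.03],[0,0,0],[0,0,0],[0,0,0]], turn=[0,0,0,0,0,0,0,0,0,0,0,0,0])

```text
clock: 18.17
ee_pos: [0.4838, -0.2845, 0.0436]
tcp_rot: [3.14, 0.002, 1.619]
contact_force: [0.0, -0.2, 0.1]
width: 0.0882
gripper_force: 0.0
```

```bash
python3 - <<'E'
from h import *
im,d=grab('scene','s13.png'); m=im[245:290,215:300].max(2)
C=cloud('scene',d); s=(abs(C[...,2]-.02)<.004)&(np.hypot(C[...,0]-.483,C[...,1]+.2855)<.035); P=C[s]; print(len(P),P.min(0),P.max(0)); print(bot.get_obs()['ee_pos'])
E
```

```text
277 [ 0.45798658 -0.31088371  0.01610523] [ 0.51024151 -0.26846391  0.02355658]
[ 0.48403048 -0.28486422  0.04404727]
```

Emit:
send_rows(fingers=[1,1,1,1,1,-1,-1,-1,-1,-1,-1,-1], linear=[[0,0,-0.03],[0,0,-0.03],[0,0,-0.0125],[0,0,0],[0,0,0],[0,0,0],[0,0,0],[0,0,0],[0,0,0],[0,0,0],[0,0,0],[0,0,0]], turn=[0,0,0,0,0,0,0,0,0,0,0,0])

```text
clock: 19.22
ee_pos: [0.4825, -0.2843, 0.006]
tcp_rot: [3.141, 0.0, 1.618]
contact_force: [0.2, 0.8, 1.0]
width: 0.0503
gripper_force: 40.0
```

Emit:
send_rows(fingers=[-1,-1,-1,-1,-1,-1,-1,-1,-1,-1,-1,-1,-1,-1,-1,-1,-1], linear=[[0,0,0.03],[0,0,0.07],[0,0,0.07],[0,0,0.07],[0,0,0.07],[0,0,0.03],[0.0321,0.0656,0],[0.0321,0.0656,0],[0.0321,0.0656,0],[0.0321,0.0656,0],[0.0321,0.0656,0],[0.0321,0.0656,0],[0.0321,0.0656,0],[0.0321,0.0656,0],[0,0,0],[0,0,0],[0,0,0]], turn=[0,0,0,0,0,0,0,0,0,0,0,0,0,0,0,0,0])

```text
clock: 20.63
ee_pos: [0.6101, -0.0219, 0.175]
tcp_rot: [-3.14, 0.0, 1.619]
contact_force: [-0.9, 0.2, -1.5]
width: 0.0505
gripper_force: 40.0
```

```bash
cat > ring.py <<'E'
from h import *
import sys
im,d=grab('scene',sys.argv[1]); S=[]
for i in range(3):
    o=bot.get_obs(); S.append(np.r_[o['ee_pos'],o['contact_force']]); viewer.get_image('top')
e=np.mean(S,0); print(e.round(4)); C=cloud('scene',d)
s=(abs(C[...,2]-(e[2]+.0125))<.004)&(np.hypot(C[...,0]-.611,C[...,1]+.0235)<.03); P=C[s]; print(len(P),P.min(0).round(4),P.max(0).round(4))
r=np.hypot(C[...,0]-.611,C[...,1]+.0235)
s=(r<.035)&(r>.028)&(C[...,2]>.06)&(C[...,2]<.125)&(C[...,1]<-.03); print('pan z',np.median(C[s][:,2]))
E
python3 ring.py s14.png
```

```text
[ 6.1020e-01 -2.2800e-02  1.7540e-01 -4.8550e-01 -2.1000e-03 -2.4024e+00]
320 [ 0.5825 -0.0504  0.1841] [0.6387 0.0043 0.1918]
pan z 0.10452266552811151
```

Emit:
send_rows(fingers=[-1,-1,-1,-1,-1,-1,-1,-1,-1,-1,-1], linear=[[0.002,0,-0.02],[0,0,-0.02],[0,0,-0.01],[0,0,-0.004],[0,0,-0.004],[0,0,-0.004],[0,0,-0.004],[0,0,-0.004],[0,0,-0.004],[0,0,0],[0,0,0]], turn=[0,0,0,0,0,0,0,0,0,0,0])

```text
clock: 21.75
ee_pos: [0.6118, -0.0217, 0.1387]
tcp_rot: [-3.142, -0.0, 1.618]
contact_force: [-0.5, 0.3, -3.0]
width: 0.0503
gripper_force: 40.0
```

```bash
python3 ring.py s15.png
```

```text
[ 0.6119 -0.0218  0.1389 -0.493   0.2702 -2.1866]
306 [ 0.5824 -0.0499  0.1474] [0.6401 0.002  0.1554]
pan z 0.10411857008174175
```

Emit:
send_rows(fingers=[-1,-1,-1,-1,-1,-1], linear=[[0,0,-0.003],[0,0,-0.003],[0,0,-0.003],[0,0,-0.003],[0,0,0],[0,0,0]], turn=[0,0,0,0,0,0])

```text
clock: 22.45
ee_pos: [0.6115, -0.0218, 0.1325]
tcp_rot: [-3.141, -0.0, 1.618]
contact_force: [-1.3, 0.4, -1.9]
width: 0.0504
gripper_force: 40.0
```

Emit:
send_rows(fingers=[-1,-1,-1,-1,-1,-1], linear=[[0,0,-0.003],[0,0,-0.003],[0,0,-0.003],[0,0,-0.003],[0,0,0],[0,0,0]], turn=[0,0,0,0,0,0])

```text
clock: 22.95
ee_pos: [0.6116, -0.0217, 0.1265]
tcp_rot: [-3.141, -0.0, 1.618]
contact_force: [-2.3, 0.1, -0.3]
width: 0.0502
gripper_force: 40.0
```

```bash
python3 ring.py s16.png
```

```text
[ 0.6116 -0.0217  0.1267 -2.7291 -0.1144 -0.2793]
310 [ 0.5827 -0.0505  0.1353] [0.6393 0.0021 0.1431]
pan z 0.09820219793801821
```

Emit:
send_rows(fingers=[-1,-1,-1,-1,-1,-1], linear=[[-0.001,0,-0.003],[0,0,-0.003],[0,0,-0.003],[0,0,-0.003],[0,0,0],[0,0,0]], turn=[0,0,0,0,0,0])

```text
clock: 23.65
ee_pos: [0.6114, -0.0218, 0.1208]
tcp_rot: [3.141, 0.0, 1.618]
contact_force: [-1.0, 0.2, 0.6]
width: 0.0499
gripper_force: 40.0
```

Emit:
send_rows(fingers=[-1,-1,-1,-1,-1,-1], linear=[[0,0,-0.003],[0,0,-0.003],[0,0,-0.003],[0,0,0],[0,0,0],[0,0,0]], turn=[0,0,0,0,0,0])

```text
clock: 24.15
ee_pos: [0.6114, -0.0218, 0.1163]
tcp_rot: [3.141, 0.0, 1.618]
contact_force: [-1.4, -1.3, -0.2]
width: 0.0501
gripper_force: 40.0
```

```bash
python3 ring.py s17.png
```

```text
[ 0.6114 -0.0218  0.1164 -1.5266 -0.6634  0.3082]
315 [ 0.5829 -0.0479  0.1249] [6.401e-01 4.000e-04 1.328e-01]
pan z 0.09347572694216022
```

Emit:
send_rows(fingers=[-1,-1,-1,-1,-1,-1], linear=[[0,0,-0.003],[0,0,-0.003],[0,0,-0.003],[0,0,0],[0,0,0],[0,0,0]], turn=[0,0,0,0,0,0])

```text
clock: 24.85
ee_pos: [0.6113, -0.0218, 0.1118]
tcp_rot: [3.142, -0.0, 1.618]
contact_force: [-0.3, -0.3, 1.8]
width: 0.0499
gripper_force: 40.0
```

Emit:
send_rows(fingers=[-1,-1,-1,-1,-1,-1], linear=[[0,0,-0.002],[0,0,-0.002],[0,0,-0.002],[0,0,0],[0,0,0],[0,0,0]], turn=[0,0,0,0,0,0])

```text
clock: 25.35
ee_pos: [0.6113, -0.0218, 0.1088]
tcp_rot: [3.142, -0.0, 1.618]
contact_force: [0.2, -0.2, 1.1]
width: 0.0502
gripper_force: 40.0
```

```bash
python3 ring.py s18.png
```

```text
[ 0.6113 -0.0218  0.1088 -0.3745  0.0244  1.0079]
293 [ 0.5823 -0.0484  0.1175] [ 6.400e-01 -6.000e-04  1.253e-01]
pan z 0.09016422429456844
```

Emit:
send_rows(fingers=[-1,-1,-1,-1,-1,-1], linear=[[0,0,-0.001],[0,0,-0.001],[0,0,-0.001],[0,0,-0.001],[0,0,0],[0,0,0]], turn=[0,0,0,0,0,0])

```text
clock: 26.05
ee_pos: [0.6113, -0.0218, 0.1067]
tcp_rot: [3.142, 0.0, 1.618]
contact_force: [-0.4, 0.9, 1.3]
width: 0.0501
gripper_force: 40.0
```

Emit:
send_rows(fingers=[-1,-1,-1,-1,-1], linear=[[0,0,-0.001],[0,0,-0.001],[0,0,0],[0,0,0],[0,0,0]], turn=[0,0,0,0,0])

```text
clock: 26.47
ee_pos: [0.6113, -0.0218, 0.1058]
tcp_rot: [3.142, 0.0, 1.618]
contact_force: [-1.3, 0.6, 0.5]
width: 0.0506
gripper_force: 40.0
```

Emit:
send_rows(fingers=[-1,-1,-1,-1,-1], linear=[[0,0,-0.001],[0,0,-0.001],[0,0,0],[0,0,0],[0,0,0]], turn=[0,0,0,0,0])

```text
clock: 26.88
ee_pos: [0.6113, -0.0217, 0.1048]
tcp_rot: [3.142, -0.0, 1.618]
contact_force: [-1.3, -0.4, 2.5]
width: 0.0499
gripper_force: 40.0
```

```bash
python3 ring.py s19.png
```

```text
[ 0.6113 -0.0217  0.1048 -0.1449  0.1645  1.9005]
301 [ 0.5825 -0.0494  0.1137] [0.6403 0.0031 0.1213]
pan z 0.08723015537033224
```

Emit:
send_rows(fingers=[-1,-1,-1,-1], linear=[[0,0,-0.001],[0,0,-0.0005],[0,0,0],[0,0,0]], turn=[0,0,0,0])

```text
clock: 27.42
ee_pos: [0.6113, -0.0217, 0.104]
tcp_rot: [3.142, -0.0, 1.618]
contact_force: [0.0, 1.5, 1.8]
width: 0.05
gripper_force: 40.0
```

Emit:
send_rows(fingers=[-1,-1,-1,-1], linear=[[0,0,-0.0005],[0,0,-0.0005],[0,0,0],[0,0,0]], turn=[0,0,0,0])

```text
clock: 27.75
ee_pos: [0.6114, -0.0218, 0.1038]
tcp_rot: [3.141, 0.0, 1.618]
contact_force: [-1.0, 1.0, 5.2]
width: 0.0501
gripper_force: 40.0
```

Emit:
send_rows(fingers=[-1,-1,-1,-1], linear=[[0,0,-0.0004],[0,0,0],[0,0,0],[0,0,0]], turn=[0,0,0,0])

```text
clock: 28.08
ee_pos: [0.6114, -0.0218, 0.1038]
tcp_rot: [3.141, 0.0, 1.618]
contact_force: [-1.3, 1.5, 7.1]
width: 0.0502
gripper_force: 40.0
```

Emit:
send_rows(fingers=[-1,-1,-1,-1], linear=[[0,0,-0.0003],[0,0,0],[0,0,0],[0,0,0]], turn=[0,0,0,0])

```text
clock: 28.42
ee_pos: [0.6114, -0.0218, 0.1037]
tcp_rot: [3.141, 0.0, 1.618]
contact_force: [-1.6, 1.2, 7.4]
width: 0.0506
gripper_force: 40.0
```

Emit:
send_rows(fingers=[-1,-1,-1,-1,-1,-1], linear=[[0,0,0.003],[0,0,0.004],[0,0,0.004],[0,0,0.003],[0,0,0],[0,0,0]], turn=[0,0,0,0,0,0])

```text
clock: 28.92
ee_pos: [0.6113, -0.0219, 0.1101]
tcp_rot: [3.142, 0.0, 1.618]
contact_force: [1.1, 0.1, 0.4]
width: 0.0503
gripper_force: 40.0
```

Emit:
send_rows(fingers=[0.4,0.4,1,1,1,1,1,1,1,1,1,1,1,1,1,1,1,1], linear=[[0,0,0],[0,0,0],[0,0,0],[0,0,0.01],[0,0,0.04],[0,0,0.06],[0,0,0.07],[0,0,0],[-0.03,-0.07,0],[-0.03,-0.07,0],[-0.03,-0.07,0],[0,0,0],[0,0,0],[0,0,0],[0,0,0],[0,0,0],[0,0,0],[0,0,0]], turn=[0,0,0,0,0,0,0,0,0,0,0,0,0,0,0,0,0,0])

```text
clock: 30.42
ee_pos: [0.5665, -0.1259, 0.2001]
tcp_rot: [-3.141, -0.0, 1.619]
contact_force: [-0.5, 0.3, 0.2]
width: 0.0877
gripper_force: 0.0
```

```bash
python3 pan.py s20.png; python3 - <<'E'
from h import *
im=cv2.imread('pics/s20.png'); cv2.imwrite('pics/s20c.png',cv2.resize(im[130:270,350:510],None,fx=4,fy=4))
C=cloud('scene',np.load('last_scene.npz')['d']); r=np.hypot(C[...,0]-.611,C[...,1]+.0235)
s=(C[...,2]>.09)&(C[...,2]<.14)&(r>.012)&(r<.024)
print(np.percentile(C[s][:,2],[10,50,90]))
E
```

```text
[ 0.5665 -0.1261  0.2001  0.3278 -0.0452  0.3955]
pan z 0.09536308680332312
ring top [0.12578216 0.1277967  0.12899461]
[0.11045923 0.12703784 0.12928005]
```

View pics/s20c.png

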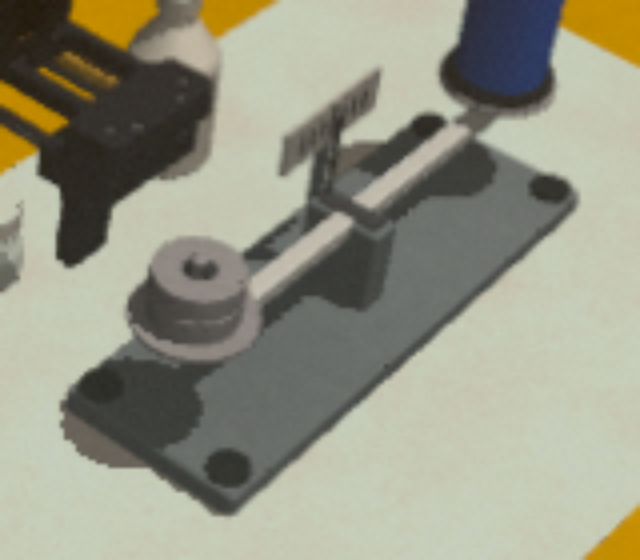

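Both rings are stacked tight (crop 198,300). Their top is 32.3 mm over the pan, and the beam is about 0.01 rad off level with nothing touching it.

```bash
python3 -c "
from station import workorder; print(workorder.close_job())"
```

```text
the job is handed in; nothing more can be done
None
```

The counterweight is two rings: both are pressed home on the weight pan and the beam floats about 0.01 rad from level; the third ring is still on the mat, and the job is handed in (no verdict was returned).

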